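# Find the loading pulley with the worn bearing and lock it out

### The arm

A 6-joint arm with a two-finger parallel gripper is mounted at the origin on a cart in front of the work surface, level with it; the furniture and walls round the work are solid. World frame = base frame: x ahead of the robot, y to its left, z up, the work surface at z = 0. Lengths are in m, angles in rad, forces in N, time in s.
With the tool pointing down it reaches from about 0.375 to 0.975 m from the base axis. Payload 3.8 kg.
Tool frame: the origin (TCP) lies midway between the tips of the shut fingers; the grasp point (between the pads) lies 19 mm behind it (bot.grip_point_offset is the z of the grasp point in the tool frame, in m); z points along the fingers, y is the line along which they close (so a half turn about z gives the same grasp; the last joint's range is limited). The gripper opens to 85 mm and grips with 20 to 120 N. Pads are 22 mm wide; open, the fingers measure 114 mm over their backs; the gripper's body (76 mm by 85 mm) begins 54 mm behind the grasp point. The pads swing forward as they close: fully open they stand 13 mm farther back than shut.
Start: joints at [-1.213, 0.264, 1.604, -0, 1.274, -0.037], TCP at [0.26, -0.623, 0.231] pointing down, gripper open.
Joint ranges: [-2.63, 2.63], [-0.94, 2.18], [0.31, 2.57], [-1.31, 4.45], [0, 2.66], [-2.55, 2.55]. Speed limits (rad/s): [2.57, 2.57, 3.14, 3.14, 3.14, 3.14].

### API

Orientations are given as a rotation vector (axis times angle).
In Python, from workcell import sensors, optics, order, bot gives the robot as it stands.
- The arm moves only by the tool play_rows, never from a script. Its argument "commands" is a list of rows, each a list of 6 numbers: the shift along the tool's x, y, z in cm, then the turn, a rotation vector about the tool's x, y, z in rad. In form: [[dx, dy, dz, wx, wy, wz], ...]. A call has 1 to 5 rows; each row shifts and turns the commanded pose from where the row before left it, along the tool's axes as they then stand; what a row does not reach is not made up. A row lasts 1/12 s, in which the tool goes at most 41.7 mm and 7.16 degrees, less where a joint would pass 70% of its speed; a pose out of reach is approached as far as the arm can. A call with a gripper value outside its range is refused whole. "grip" is the closure, from 0 (fully open) to 1 (shut), set as the call begins (left out, the last holds). The fingers move at their own pace and stop on an object; "force" is the grip in N (left out, the last holds). Time passes only in rows, so rows that do not move let the fingers close. It gives the time, the measured TCP pose, the force, the opening and the grip force at its end, in the units of the state.
- sensors.read_state(): the state, without advancing time (a new reading comes with each control period).
- optics.read_camera(name): name is "scene" or "top"; returns the picture (400x640x3 uint8, red, green, blue); there is no depth.
- optics.camera_info(name): a dict with "mtx" (3x3 intrinsics, pixels), "R" (3x3) and "t" (3): a world point X has camera coordinates R X + t. Camera axes: x right, y down, z forward; pixel columns grow to the right and rows downward; lengths in m; the calibration is good to about 2 mm. A picture is of the moment at which its call begins. camera_info takes no time and is no camera call.
- order.finish_job(): hands the job in; it is judged then, once.
The state is a dict: "time": time; "q": joint angles; "joint_vel": joint speeds; "joint_torque": joint torques, N m; "tool_pos": TCP position; "tcp_rot": TCP orientation; "wrist_force": force on the tool from outside, world axes, zero at the start; "torque": the same for the moment, N m; "width": opening from 0.0 (shut) to 1.0 (fully open); "grip_force": force on a finger pad.
Only numpy, scipy, OpenCV 4.12 (cv2) and the standard library are available. Lean on these libraries where they do the work, as an engineer would, in place of code of your own. Each camera call takes 0.05 s, during which the arm holds its last target. There are 200 camera calls.

### The job

One of the three loading pulleys on the bench has a worn bearing. Rock the pulleys by the top of the rim, sideways along the axle, until you find the one that has play: push it over to its left stop and then over to its right stop, resting lightly against each for half a second, always gently with a finger on one side at a time and never pinching the rim (about 5 N is plenty, 20 N harms the bearings). Then pull the lock-out lever of that worn pulley fully over towards you, leaving the other two levers and everything else on the bench as they are, and let go.

Things in the scene. Friction and masses are not known exactly. Their poses are not given: they have to be found in the camera images.
- stand_a: One of three look-alike pulley stands, fixed: dark foot plate 10 mm thick (x +-50, y -40 to +110 mm), two grey cheeks (80 mm high, outer faces y +-27 mm), level axle along the stand's y at z 65 mm. Origin on the bench below the pulley's middle; x away from the robot, y left, z up, yaw within 0.2 of the world's. Lever at its left end. Just one stand, anywhere, has a worn bearing.
- pulley_a_rim (a point): Top of the rim of stand_a's pulley (flat disc 100 mm across, 14 mm thick along the stand's y): 115 mm above the bench, in the middle of the thickness when upright; tilts with the pulley. The top 30 mm of the pulley stand free above the bracket.
- pulley_a (a joint): Rock of stand_a's pulley about the stand's x through its centre, rad; 0 upright, + top of rim to the left (+y). 0.02 is 1 mm at the rim top. A sound bearing gives under 0.01 either way; a worn one moves easily (under 1 N) 0.03 to 0.12, unequal to the two sides, to firm stops, and stays where left. The pulley also spins freely on its axle.
- catch_a_tip (a point): Centre of the round steel knob (ball 26 mm across) of stand_a's lock-out lever: 10 mm rod, 62 mm from pivot to ball centre; pivot 32 mm above the bench at stand x 0, y +88 mm, on a grey block 70 x 50 mm whose top is 35 mm above the bench. Ball centre 86 mm above the bench at either end of travel, 94 mm upright.
- catch_a (a joint): Lock-out lever of stand_a, rad; about 0 (up to 0.12) leaning 0.5 rad away from the robot = in service, grows as it is pulled towards the robot (stand's -x) to 1.0 at its stop = locked out. Moves with about 1 N at the ball and stays where it is left.
- stand_b: One of three look-alike pulley stands, fixed: dark foot plate 10 mm thick (x +-50, y -40 to +110 mm), two grey cheeks (80 mm high, outer faces y +-27 mm), level axle along the stand's y at z 65 mm. Origin on the bench below the pulley's middle; x away from the robot, y left, z up, yaw within 0.2 of the world's. Lever at its left end. Just one stand, anywhere, has a worn bearing.
- pulley_b_rim (a point): Top of the rim of stand_b's pulley (flat disc 100 mm across, 14 mm thick along the stand's y): 115 mm above the bench, in the middle of the thickness when upright; tilts with the pulley. The top 30 mm of the pulley stand free above the bracket.
- pulley_b (a joint): Rock of stand_b's pulley about the stand's x through its centre, rad; 0 upright, + top of rim to the left (+y). 0.02 is 1 mm at the rim top. A sound bearing gives under 0.01 either way; a worn one moves easily (under 1 N) 0.03 to 0.12, unequal to the two sides, to firm stops, and stays where left. The pulley also spins freely on its axle.
- catch_b_tip (a point): Centre of the round steel knob (ball 26 mm across) of stand_b's lock-out lever: 10 mm rod, 62 mm from pivot to ball centre; pivot 32 mm above the bench at stand x 0, y +88 mm, on a grey block 70 x 50 mm whose top is 35 mm above the bench. Ball centre 86 mm above the bench at either end of travel, 94 mm upright.
- catch_b (a joint): Lock-out lever of stand_b, rad; about 0 (up to 0.12) leaning 0.5 rad away from the robot = in service, grows as it is pulled towards the robot (stand's -x) to 1.0 at its stop = locked out. Moves with about 1 N at the ball and stays where it is left.
- stand_c: One of three look-alike pulley stands, fixed: dark foot plate 10 mm thick (x +-50, y -40 to +110 mm), two grey cheeks (80 mm high, outer faces y +-27 mm), level axle along the stand's y at z 65 mm. Origin on the bench below the pulley's middle; x away from the robot, y left, z up, yaw within 0.2 of the world's. Lever at its left end. Just one stand, anywhere, has a worn bearing.
- pulley_c_rim (a point): Top of the rim of stand_c's pulley (flat disc 100 mm across, 14 mm thick along the stand's y): 115 mm above the bench, in the middle of the thickness when upright; tilts with the pulley. The top 30 mm of the pulley stand free above the bracket.
- pulley_c (a joint): Rock of stand_c's pulley about the stand's x through its centre, rad; 0 upright, + top of rim to the left (+y). 0.02 is 1 mm at the rim top. A sound bearing gives under 0.01 either way; a worn one moves easily (under 1 N) 0.03 to 0.12, unequal to the two sides, to firm stops, and stays where left. The pulley also spins freely on its axle.
- catch_c_tip (a point): Centre of the round steel knob (ball 26 mm across) of stand_c's lock-out lever: 10 mm rod, 62 mm from pivot to ball centre; pivot 32 mm above the bench at stand x 0, y +88 mm, on a grey block 70 x 50 mm whose top is 35 mm above the bench. Ball centre 86 mm above the bench at either end of travel, 94 mm upright.
- catch_c (a joint): Lock-out lever of stand_c, rad; about 0 (up to 0.12) leaning 0.5 rad away from the robot = in service, grows as it is pulled towards the robot (stand's -x) to 1.0 at its stop = locked out. Moves with about 1 N at the ball and stays where it is left.
- brass_weight: Bystander, loose: brass knob weight 27 mm across, 36 mm high, between left and middle stand; origin under its centre.
- small_weight: Bystander, loose: brass knob weight 21 mm across, 30 mm high, between middle and right stand; origin under its centre.
- screwdriver: Bystander, loose: screwdriver 198 mm long lying behind the left stand; origin under its centre.
- tape_roll: Bystander, loose: roll of tape 66 mm across, 18 mm high, behind the right stand; origin under its centre.
- cutting_ring: Bystander, loose: steel ring 62 mm across, 20 mm high, behind the right stand; origin under its centre.

How it is judged:
By the outcome, as a careful person would: the job done as asked, in the order asked, and still so for the second after the job is handed in, with the robot touching nothing.
It also fails if it takes over 72 s, if anything falls off the work surface, if the arm or the gripper's body presses on something with over 40 N, if the wrist force passes 120 N, or if a joint passes its speed limit or range.

## Working session

There is one attempt and no reset: what is moved stays moved. The work goes in short steps, Python scripts to look and compute and a tool call to move; the robot and the scene stay as the last step left them, time stands still between calls to the robot, and variables do not carry over. Pictures are saved under pics/ and viewed, at most 10 in all, crops included, and the job is handed in when it is done.

Besides the shell and the picture viewer there is one more tool, called after "Emit:" in YAML: its name, and indented under it one key for each argument. play_rows: Moves the arm, as the interface text tells. Its arguments: {"type":"object","properties":{"commands":{"type":"array","items":{"type":"array","items":{"type":"number"}}},"grip":{"type":"number"},"force":{"type":"number"}},"required":["commands"]}

```bash
mkdir -p pics; python3 - <<'E'
from workcell import sensors, optics, bot
import cv2,numpy as np
np.set_printoptions(precision=4,suppress=True)
for n in("scene","top"):
    im=optics.read_camera(n); cv2.imwrite(f"pics/{n}0.png",im[:,:,::-1]); i=optics.camera_info(n); print(n,i["mtx"],i["R"],i["t"],-i["R"].T@i["t"])
print(sensors.read_state(),bot.grip_point_offset)
E
```

```text
scene [[497.9178   0.     324.4132]
 [  0.     497.9178 200.0084]
 [  0.       0.       1.    ]] [[-0.5011 -0.8653  0.007 ]
 [-0.6533  0.373  -0.6588]
 [ 0.5675 -0.3347 -0.7522]] [0.3113 0.4203 1.0751] [-0.1796  0.4725  1.0834]
top [[370.2575   0.     321.7713]
 [  0.     370.2575 199.7669]
 [  0.       0.       1.    ]] [[-0.0226 -0.9997 -0.0096]
 [-0.9874  0.0238 -0.1565]
 [ 0.1566  0.006  -0.9876]] [0.0701 0.5662 1.21  ] [0.3711 0.0494 1.2843]
{'time': 0.1, 'q': array([-1.2129,  0.2647,  1.6052, -0.    ,  1.2737, -0.0369]), 'joint_vel': array([-0.0001, -0.003 , -0.0038,  0.0019, -0.0003, -0.0005]), 'joint_torque': array([  0.0002, -51.6707, -36.859 ,  -0.0001,   0.0063,   0.    ]), 'tool_pos': array([ 0.2594, -0.6225,  0.2301]), 'tcp_rot': array([-3.0786, -0.6156,  0.0005]), 'wrist_force': array([-0.3004, -0.2281,  0.1   ]), 'torque': array([-0.0538, -0.0114, -0.0312]), 'grip_force': 0.0, 'width': 1.0010982316665322} -0.0187
```

View pics/scene0.png

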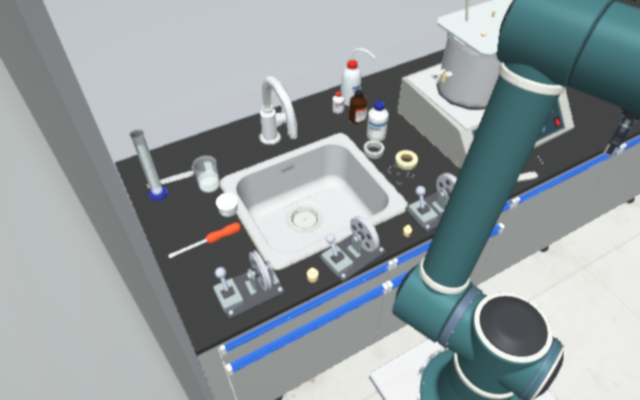

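View pics/top0.png

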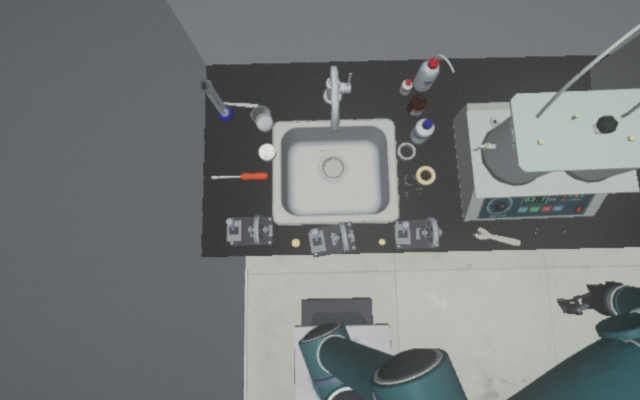

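The scene view shows three stands at about px (248,285), (350,250) and (432,205). The top view shows them at about (248,231), (331,238) and (417,233), with levers to the left of the pulleys. I'll zoom in for pixel positions.

```bash
python3 - <<'E'
import cv2,numpy as np
a=cv2.imread("pics/top0.png")[205:263,218:448]; b=cv2.imread("pics/scene0.png")[168:318,205:465]
A=cv2.resize(a,None,fx=3.4,fy=3.4,interpolation=cv2.INTER_CUBIC);B=cv2.resize(b,None,fx=2.6,fy=2.6,interpolation=cv2.INTER_CUBIC)
o=np.zeros((A.shape[0]+B.shape[0],800,3),np.uint8);o[:A.shape[0],:A.shape[1]]=A;o[A.shape[0]:,:B.shape[1]]=B
print(A.shape,B.shape);cv2.imwrite("pics/z0.png",o)
E
```

```text
(197, 782, 3) (390, 676, 3)
```

View pics/z0.png

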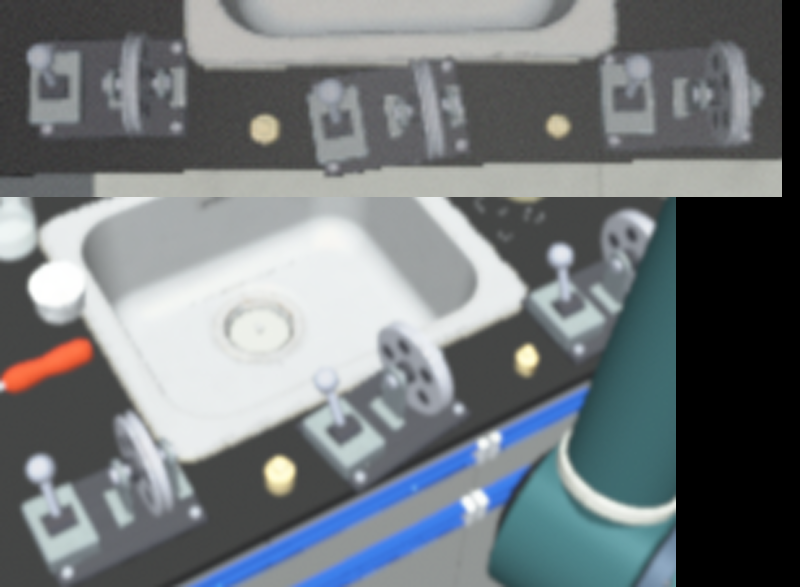

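```bash
cat > h.py <<'E'
import numpy as np
from workcell import optics
np.set_printoptions(precision=4,suppress=True)
def ray(n,u,v,z):
    i=optics.camera_info(n);R=i["R"];c=-R.T@i["t"]
    d=R.T@np.linalg.solve(i["mtx"],[u,v,1.]);return c+d*(z-c[2])/d[2]
def T(x,y,z): return ray("top",x/3.4+218-.35,y/3.4+205-.35,z)
def S(x,y,z): return ray("scene",x/2.6+205-.3,(y-197)/2.6+168-.3,z)
E
python3 - <<'E'
from h import *
st={'L':dict(b=(40,56),bs=(40,468),sc=[(176,47),(176,127),(47,130)],rim=[(132,35),(132,132)]),
'M':dict(b=(330,93),bs=(327,381),sc=[(445,66),(460,150),(333,169)],rim=[(418,60),(437,158)]),
'R':dict(b=(637,68),bs=(561,256),sc=[(747,135),(613,140),(605,62)],rim=[(728,42),(742,142)])}
for k,s in st.items():
    print(k,'ball',T(*s['b'],.086)[:2],S(*s['bs'],.086)[:2])
    for q in s['sc']: print('  screw',T(*q,.012)[:2])
    for q in s['rim']: print('  rim',T(*q,.065)[:2],T(*q,.115)[:2])
for q in [(265,128),(558,125)]: print('weight',T(*q,.033)[:2])
for q in [(197,512),(66,572)]: print('S L screw',S(*q,.012)[:2])
for q in [(460,410),(360,477)]: print('S M screw',S(*q,.012)[:2])
E
```

```text
L ball [0.4981 0.3588] [0.4998 0.3555]
  screw [0.5118 0.2395]
  screw [0.4309 0.2395]
  screw [0.4309 0.3696]
  rim [0.5188 0.2746] [0.5127 0.2653]
  rim [0.4246 0.2741] [0.4224 0.2649]
M ball [0.4562 0.0819] [0.4551 0.0794]
  screw [ 0.4861 -0.033 ]
  screw [ 0.4015 -0.0452]
  screw [0.3855 0.0824]
  rim [ 0.4877 -0.0036] [ 0.483  -0.0014]
  rim [ 0.3931 -0.0189] [ 0.3922 -0.0161]
R ball [ 0.4732 -0.2107] [ 0.4737 -0.2152]
  screw [ 0.4098 -0.3328]
  screw [ 0.4079 -0.1986]
  screw [ 0.4863 -0.1948]
  rim [ 0.4982 -0.3048] [ 0.493  -0.2903]
  rim [ 0.4017 -0.3116] [ 0.4004 -0.2968]
weight [0.4269 0.1483]
weight [ 0.4232 -0.1412]
S L screw [0.43   0.2363]
S L screw [0.4331 0.3691]
S M screw [ 0.4038 -0.0481]
S M screw [0.3862 0.0814]
```

Emit:
play_rows:
  commands:
    - [0,0,0,0,0,0.122]
    - [0,0,0,0,0,0.122]
    - [0,0,0,0,0,0.121]
    - [2.2,-3.4,0,0,0,0]
    - [2.2,-3.4,0,0,0,0]
  grip: 0.5

```text
time: 0.52
tool_pos: [0.3007, -0.554, 0.2301]
tcp_rot: [-3.14, -0.041, 0.001]
wrist_force: [0.9, 1.3, 0.2]
width: 0.501
grip_force: 0.0
```

Emit:
play_rows:
  commands:
    - [2.2,-3.4,0,0,0,0]
    - [2.2,-3.4,0,0,0,0]
    - [2.2,-3.4,0,0,0,0]
    - [2.2,-3.4,0,0,0,0]
    - [2.2,-3.4,0,0,0,0]

```text
time: 0.93
tool_pos: [0.4068, -0.3786, 0.2308]
tcp_rot: [-3.141, -0.046, 0.001]
wrist_force: [0.3, 0.4, 0.5]
width: 0.502
grip_force: 0.0
```

Emit:
play_rows:
  commands:
    - [2.2,-3.4,0,0,0,0]
    - [0,0,0,0,0,0]
    - [0,0,0,0,0,0]

```text
time: 1.18
tool_pos: [0.4282, -0.3439, 0.2309]
tcp_rot: [-3.141, -0.054, 0.001]
wrist_force: [0.6, -0.5, -0.4]
width: 0.499
grip_force: 0.0
```

```bash
python3 - <<'E'
from workcell import sensors, optics
import cv2,numpy as np
s=sensors.read_state();print(s)
im=optics.read_camera("scene")[:,:,::-1];print(cv2.imwrite("pics/s1.png",im))
t=optics.read_camera("top")[:,:,::-1]
cv2.imwrite("pics/c1.png",np.vstack([cv2.resize(im[110:260,340:540],(800,600))[:300*2:1][:590][::1],])[:590])
cv2.imwrite("pics/t1.png",t)
E
```

```text
{'time': 1.1833, 'q': array([-7.21891993e-01,  2.68422976e-02,  1.87428087e+00, -1.46552425e-04,
        1.24109432e+00,  8.14779183e-01]), 'joint_vel': array([-0.05277173,  0.01358723, -0.01514467, -0.01768994, -0.00305976,
       -0.01114847]), 'joint_torque': array([  1.47829838, -38.23059082, -36.10961437,   0.27020744,
         0.07600918,   0.10423328]), 'tool_pos': array([ 0.4282223 , -0.34390471,  0.23094309]), 'tcp_rot': array([-3.14081565e+00, -5.36702078e-02,  8.72085824e-04]), 'wrist_force': array([ 0.60729038, -0.45522824, -0.41182021]), 'torque': array([ 0.01538065,  0.00382663, -0.00778144]), 'grip_force': 0.0, 'width': 0.4987010991045752}
True
```

View pics/t1.png

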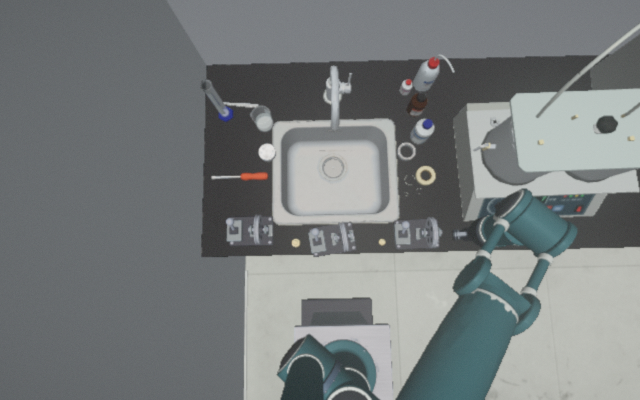

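Emit:
play_rows:
  commands:
    - [1.1,-2.4,0,0,0,0]
    - [1.1,-2.2,0,0,0,0]
    - [0,0,3.3,0,0,0]
    - [0,0,3.3,0,0,0]
    - [0,0,2.5,0,0,0]

```text
time: 1.7
tool_pos: [0.4469, -0.3003, 0.1385]
tcp_rot: [3.141, 0.044, -0.001]
wrist_force: [-0.4, -0.0, -1.1]
width: 0.499
grip_force: 0.0
```

```bash
python3 - <<'E'
from workcell import sensors, optics
import cv2,numpy as np
s=sensors.read_state();print(s['tool_pos'],s['tcp_rot'],s['wrist_force'])
a=optics.read_camera("scene")[:,:,::-1][150:240,390:490]
b=optics.read_camera("top")[:,:,::-1][195:255,385:485]
cv2.imwrite("pics/z2.png",np.vstack([cv2.resize(x,None,fx=4,fy=4,interpolation=cv2.INTER_CUBIC) for x in(a,b)])[:600])
E
```

```text
[ 0.44692804 -0.30034919  0.13847568] [ 3.14126151e+00  4.41251282e-02 -1.18424609e-03] [-0.38950637 -0.04698926 -1.14268305]
```

View pics/z2.png

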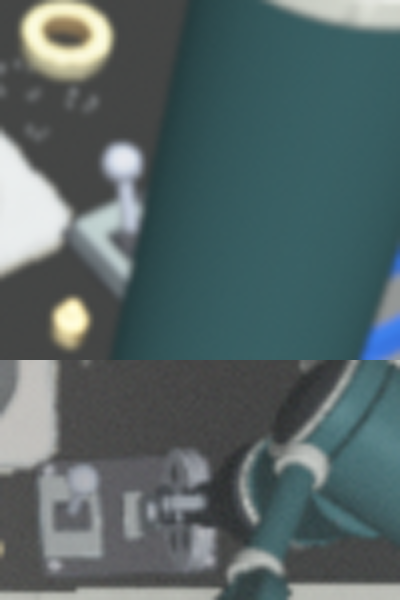

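The arm hides the scene view; in the top crop the fingers straddle the right pulley, at about (175,505) with the pulley at (188,500). I'll descend in small steps.

Emit:
play_rows:
  commands:
    - [0,0,0.5,0,0,0]
    - [0,0,0.5,0,0,0]
    - [0,0,0.3,0,0,0]
    - [0,0,0.3,0,0,0]
    - [0,0,0,0,0,0]

```text
time: 2.22
tool_pos: [0.4483, -0.2998, 0.1248]
tcp_rot: [3.141, 0.046, 0.001]
wrist_force: [0.2, -0.1, -0.1]
width: 0.497
grip_force: 0.0
```

Emit:
play_rows:
  commands:
    - [0,0,0.4,0,0,0]
    - [0,0,0.4,0,0,0]
    - [0,0,0.4,0,0,0]
    - [0,0,0.4,0,0,0]
    - [0,0,0,0,0,0]

```text
time: 2.63
tool_pos: [0.4474, -0.2987, 0.1071]
tcp_rot: [-3.14, -0.047, 0.002]
wrist_force: [0.4, -0.2, -0.1]
width: 0.497
grip_force: 0.0
```

Emit:
play_rows:
  commands:
    - [0,0,0.4,0,0,0]
    - [0,0,0.4,0,0,0]
    - [0,0,0.4,0,0,0]
    - [0,0,0,0,0,0]

```text
time: 2.97
tool_pos: [0.4474, -0.2988, 0.0951]
tcp_rot: [-3.14, -0.047, 0.002]
wrist_force: [0.0, 0.2, 0.3]
width: 0.498
grip_force: 0.0
```

Emit:
play_rows:
  commands:
    - [0,-0.2,0,0,0,0]
    - [0,-0.2,0,0,0,0]
    - [0,-0.1,0,0,0,0]
    - [0,-0.1,0,0,0,0]
    - [0,0,0,0,0,0]

```text
time: 3.38
tool_pos: [0.448, -0.2931, 0.0965]
tcp_rot: [3.141, 0.047, 0.0]
wrist_force: [-0.3, -0.8, -0.2]
width: 0.499
grip_force: 0.0
```

Emit:
play_rows:
  commands:
    - [0,-0.1,0,0,0,0]
    - [0,-0.1,0,0,0,0]
    - [0,0,0,0,0,0]

```text
time: 3.63
tool_pos: [0.4478, -0.2912, 0.0963]
tcp_rot: [-3.141, -0.047, -0.0]
wrist_force: [0.6, 0.1, 0.6]
width: 0.495
grip_force: 0.0
```

Emit:
play_rows:
  commands:
    - [0,-0.1,0,0,0,0]
    - [0,0,0,0,0,0]

```text
time: 3.8
tool_pos: [0.4477, -0.2902, 0.0963]
tcp_rot: [-3.141, -0.047, 0.0]
wrist_force: [0.2, 1.1, 0.9]
width: 0.498
grip_force: 0.0
```

Emit:
play_rows:
  commands:
    - [0,-0.1,0,0,0,0]
    - [0,0,0,0,0,0]

```text
time: 3.97
tool_pos: [0.4477, -0.2892, 0.0962]
tcp_rot: [-3.141, -0.047, 0.0]
wrist_force: [-0.5, -0.2, 1.2]
width: 0.502
grip_force: 0.0
```

Emit:
play_rows:
  commands:
    - [0,-0.1,0,0,0,0]
    - [0,-0.1,0,0,0,0]
    - [0,0,0,0,0,0]

```text
time: 4.22
tool_pos: [0.4476, -0.2871, 0.0962]
tcp_rot: [-3.141, -0.047, 0.0]
wrist_force: [0.3, -0.2, 0.3]
width: 0.497
grip_force: 0.0
```

Emit:
play_rows:
  commands:
    - [0,-0.1,0,0,0,0]
    - [0,0,0,0,0,0]

```text
time: 4.38
tool_pos: [0.4476, -0.2861, 0.0962]
tcp_rot: [-3.141, -0.047, 0.0]
wrist_force: [0.9, -0.4, -0.1]
width: 0.501
grip_force: 0.0
```

Emit:
play_rows:
  commands:
    - [0,-0.1,0,0,0,0]
    - [0,0,0,0,0,0]

```text
time: 4.55
tool_pos: [0.4477, -0.2852, 0.0963]
tcp_rot: [3.141, 0.047, 0.0]
wrist_force: [0.3, -0.1, 0.2]
width: 0.499
grip_force: 0.0
```

Emit:
play_rows:
  commands:
    - [0,-0.1,0,0,0,0]
    - [0,0,0,0,0,0]

```text
time: 4.72
tool_pos: [0.4477, -0.285, 0.0964]
tcp_rot: [3.14, 0.047, 0.001]
wrist_force: [-0.6, -3.3, -2.1]
width: 0.499
grip_force: 1.5
```

Emit:
play_rows:
  commands:
    - [0,-0.1,0,0,0,0]
    - [0,0,0,0,0,0]

```text
time: 4.88
tool_pos: [0.4477, -0.2847, 0.0964]
tcp_rot: [3.138, 0.047, 0.001]
wrist_force: [-0.0, -6.3, -3.2]
width: 0.499
grip_force: 3.1
```

Emit:
play_rows:
  commands:
    - [0,-0.1,0,0,0,0]
    - [0,0,0,0,0,0]

```text
time: 5.05
tool_pos: [0.4477, -0.2845, 0.0964]
tcp_rot: [3.137, 0.048, 0.001]
wrist_force: [-0.3, -9.3, -4.2]
width: 0.501
grip_force: 4.5
```

Emit:
play_rows:
  commands:
    - [0,0.1,0,0,0,0]
    - [0,0,0,0,0,0]
    - [0,0,0,0,0,0]
    - [0,0,0,0,0,0]
    - [0,0,0,0,0,0]

```text
time: 5.47
tool_pos: [0.4477, -0.2847, 0.0964]
tcp_rot: [3.139, 0.047, 0.001]
wrist_force: [-0.5, -5.7, -2.5]
width: 0.505
grip_force: 3.0
```

Emit:
play_rows:
  commands:
    - [0,0,0,0,0,0]
    - [0,0.5,0,0,0,0]
    - [0,0.6,0,0,0,0]
    - [0,0.6,0,0,0,0]
    - [0,0.5,0,0,0,0]

```text
time: 5.88
tool_pos: [0.4483, -0.3058, 0.0963]
tcp_rot: [-3.141, -0.047, -0.0]
wrist_force: [-0.1, 0.2, 0.2]
width: 0.496
grip_force: 0.0
```

Emit:
play_rows:
  commands:
    - [0,0.2,0,0,0,0]
    - [0,0.2,0,0,0,0]
    - [0,0,0,0,0,0]
    - [0,0,0,0,0,0]

```text
time: 6.22
tool_pos: [0.4483, -0.3093, 0.0962]
tcp_rot: [-3.141, -0.046, 0.0]
wrist_force: [-0.0, -0.2, -0.2]
width: 0.498
grip_force: 0.0
```

Emit:
play_rows:
  commands:
    - [0,0.1,0,0,0,0]
    - [0,0,0,0,0,0]

```text
time: 6.38
tool_pos: [0.4484, -0.3102, 0.0963]
tcp_rot: [-3.141, -0.047, 0.0]
wrist_force: [-0.2, -0.4, 0.0]
width: 0.5
grip_force: 0.0
```

Emit:
play_rows:
  commands:
    - [0,0.1,0,0,0,0]
    - [0,0,0,0,0,0]

```text
time: 6.55
tool_pos: [0.4485, -0.3113, 0.0963]
tcp_rot: [3.141, 0.047, 0.0]
wrist_force: [-0.2, -0.6, -1.1]
width: 0.501
grip_force: 0.0
```

Emit:
play_rows:
  commands:
    - [0,0.1,0,0,0,0]
    - [0,0,0,0,0,0]

```text
time: 6.72
tool_pos: [0.4485, -0.3124, 0.0963]
tcp_rot: [3.141, 0.047, 0.0]
wrist_force: [-0.1, -0.2, -0.2]
width: 0.498
grip_force: 0.0
```

Emit:
play_rows:
  commands:
    - [0,0.1,0,0,0,0]
    - [0,0,0,0,0,0]

```text
time: 6.88
tool_pos: [0.4485, -0.3134, 0.0963]
tcp_rot: [3.141, 0.047, 0.0]
wrist_force: [0.0, -0.5, 0.7]
width: 0.5
grip_force: 0.0
```

Emit:
play_rows:
  commands:
    - [0,0.1,0,0,0,0]
    - [0,0,0,0,0,0]

```text
time: 7.05
tool_pos: [0.4485, -0.3143, 0.0963]
tcp_rot: [-3.141, -0.047, 0.0]
wrist_force: [0.2, 0.8, 0.8]
width: 0.502
grip_force: 0.2
```

Emit:
play_rows:
  commands:
    - [0,0.1,0,0,0,0]
    - [0,0,0,0,0,0]

```text
time: 7.22
tool_pos: [0.4483, -0.3145, 0.0962]
tcp_rot: [-3.139, -0.046, 0.001]
wrist_force: [-1.1, 3.9, 2.1]
width: 0.501
grip_force: 1.9
```

Emit:
play_rows:
  commands:
    - [0,0.1,0,0,0,0]
    - [0,0,0,0,0,0]

```text
time: 7.38
tool_pos: [0.4482, -0.3147, 0.0961]
tcp_rot: [-3.138, -0.046, 0.002]
wrist_force: [0.7, 6.7, 4.1]
width: 0.502
grip_force: 3.4
```

Emit:
play_rows:
  commands:
    - [0,0,0,0,0,0]
    - [0,0,0,0,0,0]
    - [0,0,0,0,0,0]
    - [0,-0.8,0,0,0,0]
    - [0,-0.8,0,0,0,0]

```text
time: 7.8
tool_pos: [0.4483, -0.3006, 0.0963]
tcp_rot: [3.14, 0.046, 0.001]
wrist_force: [-0.1, -0.6, 0.1]
width: 0.499
grip_force: 0.0
```

Emit:
play_rows:
  commands:
    - [0,0,-2,0,0,0]
    - [0,0,-3,0,0,0]
    - [0,0,0,0,0,-0.105]
    - [0.38,-3.6,0,0,0,0]
    - [0.38,-3.6,0,0,0,0]

```text
time: 8.22
tool_pos: [0.4467, -0.2288, 0.1474]
tcp_rot: [3.132, 0.207, 0.004]
wrist_force: [0.1, 1.4, -0.5]
width: 0.5
grip_force: 0.0
```

Emit:
play_rows:
  commands:
    - [0.38,-3.6,0,0,0,0]
    - [0.38,-3.6,0,0,0,0]
    - [0.38,-3.6,0,0,0,0]
    - [0.38,-3.6,0,0,0,0]
    - [0.38,-3.6,0,0,0,0]

```text
time: 8.63
tool_pos: [0.4402, -0.0454, 0.1464]
tcp_rot: [3.134, 0.211, 0.002]
wrist_force: [0.5, -0.8, 0.2]
width: 0.502
grip_force: 0.0
```

Emit:
play_rows:
  commands:
    - [0.38,-3.6,0,0,0,0]
    - [0,0,0,0,0,0]
    - [0,0,0,0,0,0]
    - [0,0,0,0,0,0]

```text
time: 8.97
tool_pos: [0.4396, -0.0109, 0.1464]
tcp_rot: [3.133, 0.214, 0.001]
wrist_force: [-0.3, -0.9, 0.2]
width: 0.5
grip_force: 0.0
```

```bash
python3 - <<'E'
from workcell import sensors, optics
import cv2,numpy as np
s=sensors.read_state();print(s['tool_pos'],s['tcp_rot'],s['wrist_force'])
a=optics.read_camera("scene")[:,:,::-1][160:300,280:480]
b=optics.read_camera("top")[:,:,::-1][200:265,290:460]
A=cv2.resize(a,None,fx=2.5,fy=2.5,interpolation=2);B=cv2.resize(b,(500,191),interpolation=2)
cv2.imwrite("pics/z3.png",np.vstack([A,B]))
E
```

```text
[ 0.43958778 -0.01093432  0.14637719] [3.13324343e+00 2.14063839e-01 1.02760504e-03] [-0.29529556 -0.89900157  0.23116643]
```

View pics/z3.png

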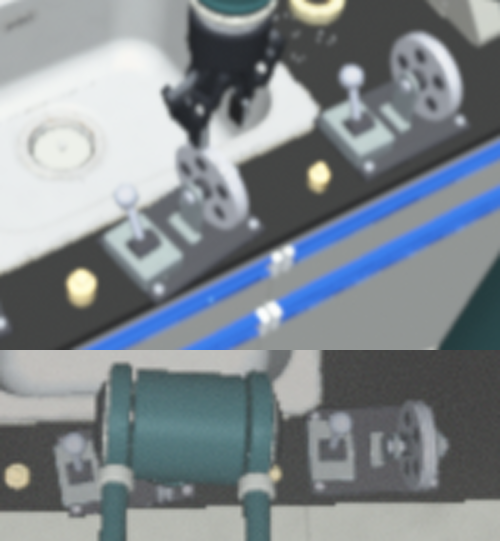

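The scene crop shows the gripper above the middle pulley, fingers at (185,110)–(235,110) and rim top at (190,155). The right stand is unchanged. I'll descend and test this one.

Emit:
play_rows:
  commands:
    - [0,0,1,0,0,0]
    - [0,0,0.8,0,0,0]
    - [0,0,0.4,0,0,0]
    - [0,0,0,0,0,0]

```text
time: 9.4
tool_pos: [0.4379, -0.0114, 0.1222]
tcp_rot: [-3.134, -0.209, 0.006]
wrist_force: [0.2, 0.1, -0.5]
width: 0.504
grip_force: 0.0
```

Emit:
play_rows:
  commands:
    - [0,0,0.4,0,0,0]
    - [0,0,0.4,0,0,0]
    - [0,0,0.3,0,0,0]
    - [0,0,0,0,0,0]

```text
time: 9.73
tool_pos: [0.439, -0.0108, 0.1125]
tcp_rot: [-3.134, -0.212, 0.002]
wrist_force: [-0.8, -0.9, -0.7]
width: 0.499
grip_force: 0.0
```

Emit:
play_rows:
  commands:
    - [0,0,0.6,0,0,0]
    - [0,0,0.6,0,0,0]
    - [0,0,0.5,0,0,0]
    - [0,0,0,0,0,0]

```text
time: 10.07
tool_pos: [0.4384, -0.0107, 0.0948]
tcp_rot: [-3.134, -0.212, 0.004]
wrist_force: [0.0, -1.1, -0.3]
width: 0.499
grip_force: 0.0
```

Emit:
play_rows:
  commands:
    - [0,-0.3,0,0,0,0]
    - [0,-0.3,0,0,0,0]
    - [0,-0.2,0,0,0,0]
    - [0,0,0,0,0,0]

```text
time: 10.4
tool_pos: [0.4386, -0.0025, 0.0965]
tcp_rot: [-3.134, -0.212, -0.001]
wrist_force: [-0.0, -0.7, 0.2]
width: 0.502
grip_force: 0.0
```

Emit:
play_rows:
  commands:
    - [0,-0.1,0,0,0,0]
    - [0,-0.1,0,0,0,0]
    - [0,0,0,0,0,0]

```text
time: 10.65
tool_pos: [0.4382, -0.0008, 0.0964]
tcp_rot: [-3.134, -0.212, -0.0]
wrist_force: [0.6, -0.5, -0.9]
width: 0.499
grip_force: 0.0
```

Emit:
play_rows:
  commands:
    - [0,-0.1,0,0,0,0]
    - [0,-0.1,0,0,0,0]
    - [0,0,0,0,0,0]

```text
time: 10.9
tool_pos: [0.4379, 0.0011, 0.0963]
tcp_rot: [-3.134, -0.212, -0.0]
wrist_force: [0.4, 0.4, -0.1]
width: 0.498
grip_force: 0.0
```

Emit:
play_rows:
  commands:
    - [0,-0.1,0,0,0,0]
    - [0,-0.1,0,0,0,0]
    - [0,0,0,0,0,0]

```text
time: 11.15
tool_pos: [0.4376, 0.0031, 0.0963]
tcp_rot: [3.134, 0.212, 0.0]
wrist_force: [0.5, 0.1, 0.5]
width: 0.501
grip_force: 0.1
```

Emit:
play_rows:
  commands:
    - [0,-0.1,0,0,0,0]
    - [0,0,0,0,0,0]

```text
time: 11.32
tool_pos: [0.4377, 0.0034, 0.0963]
tcp_rot: [3.133, 0.212, 0.001]
wrist_force: [0.4, -3.6, 0.9]
width: 0.5
grip_force: 1.9
```

Emit:
play_rows:
  commands:
    - [0,-0.1,0,0,0,0]
    - [0,0,0,0,0,0]

```text
time: 11.48
tool_pos: [0.4377, 0.0037, 0.0964]
tcp_rot: [3.131, 0.213, 0.001]
wrist_force: [0.5, -7.0, -0.1]
width: 0.505
grip_force: 3.7
```

Emit:
play_rows:
  commands:
    - [0,0.05,0,0,0,0]
    - [0,0,0,0,0,0]
    - [0,0,0,0,0,0]
    - [0,0,0,0,0,0]
    - [0,0,0,0,0,0]

```text
time: 11.9
tool_pos: [0.4378, 0.0036, 0.0964]
tcp_rot: [3.133, 0.212, 0.001]
wrist_force: [1.3, -5.2, -0.7]
width: 0.498
grip_force: 2.8
```

Emit:
play_rows:
  commands:
    - [0,0.5,0,0,0,0]
    - [0,0.8,0,0,0,0]
    - [0,0.8,0,0,0,0]
    - [0,0.5,0,0,0,0]
    - [0,0,0,0,0,0]

```text
time: 12.32
tool_pos: [0.4411, -0.0222, 0.0963]
tcp_rot: [-3.135, -0.209, -0.0]
wrist_force: [-0.0, 0.0, 0.3]
width: 0.499
grip_force: 0.0
```

Emit:
play_rows:
  commands:
    - [0,0.1,0,0,0,0]
    - [0,0.1,0,0,0,0]
    - [0,0,0,0,0,0]

```text
time: 12.57
tool_pos: [0.4411, -0.0233, 0.0962]
tcp_rot: [-3.134, -0.211, 0.0]
wrist_force: [0.1, 0.3, -0.7]
width: 0.499
grip_force: 0.0
```

Emit:
play_rows:
  commands:
    - [0,0.1,0,0,0,0]
    - [0,0,0,0,0,0]

```text
time: 12.73
tool_pos: [0.4413, -0.0241, 0.0963]
tcp_rot: [-3.134, -0.212, 0.0]
wrist_force: [-0.1, -0.1, -0.3]
width: 0.502
grip_force: 0.0
```

Emit:
play_rows:
  commands:
    - [0,0.1,0,0,0,0]
    - [0,0,0,0,0,0]

```text
time: 12.9
tool_pos: [0.4414, -0.0252, 0.0963]
tcp_rot: [-3.134, -0.212, 0.0]
wrist_force: [0.2, 0.9, -0.4]
width: 0.496
grip_force: 0.0
```

Emit:
play_rows:
  commands:
    - [0,0.1,0,0,0,0]
    - [0,0,0,0,0,0]

```text
time: 13.07
tool_pos: [0.4415, -0.0259, 0.0963]
tcp_rot: [-3.134, -0.211, 0.0]
wrist_force: [0.4, 2.5, 0.8]
width: 0.504
grip_force: 0.9
```

Emit:
play_rows:
  commands:
    - [0,-0.7,0,0,0,0]
    - [0,-0.7,0,0,0,0]
    - [0,0,-2,0,0,0]
    - [0,0,-3,0,0,0]
    - [0,0,0,0,0,0.07]

```text
time: 13.48
tool_pos: [0.4431, -0.012, 0.1512]
tcp_rot: [3.139, 0.102, 0.013]
wrist_force: [1.7, 1.3, 0.4]
width: 0.504
grip_force: 0.0
```

Emit:
play_rows:
  commands:
    - [0,0,0,0,0,0.065]
    - [0.4,-3.5,0,0,0,0]
    - [0.4,-3.5,0,0,0,0]
    - [0.4,-3.5,0,0,0,0]
    - [0.4,-3.5,0,0,0,0]

```text
time: 13.9
tool_pos: [0.4555, 0.1294, 0.1465]
tcp_rot: [3.142, -0.001, 0.001]
wrist_force: [0.3, -0.3, 0.0]
width: 0.503
grip_force: 0.0
```

Emit:
play_rows:
  commands:
    - [0.4,-3.5,0,0,0,0]
    - [0.4,-3.5,0,0,0,0]
    - [0.4,-3.5,0,0,0,0]
    - [0.4,-3.5,0,0,0,0]
    - [0,0,0,0,0,0]

```text
time: 14.32
tool_pos: [0.4722, 0.2738, 0.1468]
tcp_rot: [-3.138, -0.006, -0.003]
wrist_force: [1.2, -0.2, 1.5]
width: 0.496
grip_force: 0.0
```

Emit:
play_rows:
  commands:
    - [0,0,0,0,0,0]
    - [0,0,0,0,0,0]

```text
time: 14.48
tool_pos: [0.471, 0.2676, 0.1458]
tcp_rot: [3.14, 0.002, -0.002]
wrist_force: [0.4, 0.1, 0.9]
width: 0.503
grip_force: 0.0
```

```bash
python3 - <<'E'
from workcell import sensors, optics
import cv2,numpy as np
s=sensors.read_state();print(s['tool_pos'],s['tcp_rot'],s['wrist_force'])
a=optics.read_camera("scene")[:,:,::-1][180:320,180:340]
b=optics.read_camera("top")[:,:,::-1][180:265,190:350]
A=cv2.resize(a,None,fx=2.5,fy=2.5,interpolation=2);B=cv2.resize(b,None,fx=2.5,fy=2.5,interpolation=2)
cv2.imwrite("pics/z4.png",np.vstack([A,B]))
E
```

```text
[0.47097751 0.26760798 0.14583553] [ 3.14046756e+00  1.83157313e-03 -1.54421622e-03] [0.39757913 0.05377259 0.85984807]
```

View pics/z4.png

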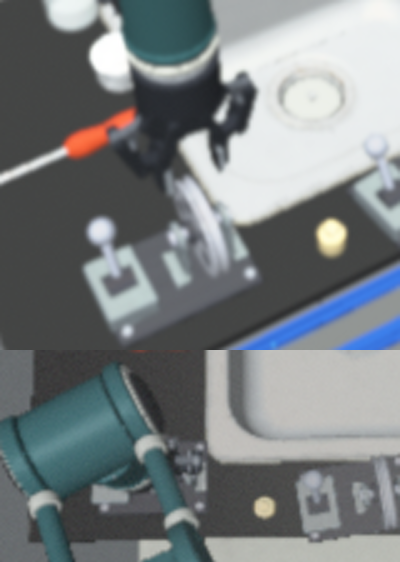

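The scene crop shows the fingers either side of the left pulley at (165,180) and (215,155), with its rim top at (183,178). I'll go down gently.

Emit:
play_rows:
  commands:
    - [0,0,1,0,0,0]
    - [0,0,0.8,0,0,0]
    - [0,0,0.4,0,0,0]
    - [0,0,0,0,0,0]

```text
time: 14.92
tool_pos: [0.4705, 0.2663, 0.1222]
tcp_rot: [3.14, -0.002, -0.005]
wrist_force: [-0.7, -0.3, 0.7]
width: 0.498
grip_force: 0.0
```

Emit:
play_rows:
  commands:
    - [0,0,0.3,0,0,0]
    - [0,0,0.3,0,0,0]
    - [0,0,0.3,0,0,0]
    - [0,0,0,0,0,0]

```text
time: 15.25
tool_pos: [0.4714, 0.2675, 0.1146]
tcp_rot: [3.141, -0.0, -0.001]
wrist_force: [0.4, 0.4, -0.4]
width: 0.5
grip_force: 0.0
```

Emit:
play_rows:
  commands:
    - [0,0,0.6,0,0,0]
    - [0,0,0.6,0,0,0]
    - [0,0,0.6,0,0,0]
    - [0,0,0,0,0,0]

```text
time: 15.58
tool_pos: [0.4706, 0.2671, 0.0954]
tcp_rot: [3.14, -0.0, -0.004]
wrist_force: [-1.0, 0.0, -0.8]
width: 0.5
grip_force: 0.0
```

Emit:
play_rows:
  commands:
    - [0,-0.2,0,0,0,0]
    - [0,-0.2,0,0,0,0]
    - [0,-0.2,0,0,0,0]
    - [0,0,0,0,0,0]

```text
time: 15.92
tool_pos: [0.4721, 0.2743, 0.0977]
tcp_rot: [-3.141, -0.0, -0.001]
wrist_force: [0.4, 0.3, -0.1]
width: 0.5
grip_force: 0.0
```

Emit:
play_rows:
  commands:
    - [0,-0.2,0,0,0,0]
    - [0,-0.1,0,0,0,0]
    - [0,0,0,0,0,0]

```text
time: 16.17
tool_pos: [0.4719, 0.277, 0.0974]
tcp_rot: [-3.141, -0.0, -0.0]
wrist_force: [-0.3, 0.4, 0.8]
width: 0.5
grip_force: 0.0
```

Emit:
play_rows:
  commands:
    - [0,-0.1,0,0,0,0]
    - [0,-0.1,0,0,0,0]
    - [0,0,0,0,0,0]

```text
time: 16.42
tool_pos: [0.4718, 0.2788, 0.0973]
tcp_rot: [-3.141, 0.0, -0.0]
wrist_force: [0.3, 0.3, 0.3]
width: 0.499
grip_force: 0.0
```

Emit:
play_rows:
  commands:
    - [0,-0.1,0,0,0,0]
    - [0,-0.1,0,0,0,0]
    - [0,0,0,0,0,0]

```text
time: 16.67
tool_pos: [0.4718, 0.2808, 0.0973]
tcp_rot: [-3.142, 0.0, -0.0]
wrist_force: [0.4, -0.7, -0.7]
width: 0.504
grip_force: 0.0
```

Emit:
play_rows:
  commands:
    - [0,-0.1,0,0,0,0]
    - [0,-0.1,0,0,0,0]
    - [0,0,0,0,0,0]

```text
time: 16.92
tool_pos: [0.4718, 0.2828, 0.0973]
tcp_rot: [3.142, -0.0, 0.0]
wrist_force: [-0.5, -0.8, -0.4]
width: 0.503
grip_force: 0.0
```

Emit:
play_rows:
  commands:
    - [0,-0.1,0,0,0,0]
    - [0,0,0,0,0,0]

```text
time: 17.08
tool_pos: [0.4718, 0.2837, 0.0973]
tcp_rot: [3.141, -0.0, -0.0]
wrist_force: [0.6, -0.4, -0.0]
width: 0.502
grip_force: 0.2
```

Emit:
play_rows:
  commands:
    - [0,-0.1,0,0,0,0]
    - [0,0,0,0,0,0]

```text
time: 17.25
tool_pos: [0.4718, 0.2848, 0.0973]
tcp_rot: [-3.142, 0.0, -0.0]
wrist_force: [-0.2, 0.0, 0.9]
width: 0.501
grip_force: 0.3
```

Grip force 0.2–0.3 N while it still moves fits a pulley rocking freely. I'll keep going to the stop.

Emit:
play_rows:
  commands:
    - [0,-0.1,0,0,0,0]
    - [0,0,0,0,0,0]

```text
time: 17.42
tool_pos: [0.4718, 0.2858, 0.0973]
tcp_rot: [-3.141, 0.0, -0.0]
wrist_force: [-0.3, -1.0, 0.6]
width: 0.499
grip_force: 0.3
```

Emit:
play_rows:
  commands:
    - [0,-0.1,0,0,0,0]
    - [0,0,0,0,0,0]

```text
time: 17.58
tool_pos: [0.4717, 0.2862, 0.0973]
tcp_rot: [3.14, 0.0, -0.0]
wrist_force: [-0.1, -4.0, 1.5]
width: 0.498
grip_force: 1.6
```

Emit:
play_rows:
  commands:
    - [0,-0.1,0,0,0,0]
    - [0,0,0,0,0,0]

```text
time: 17.75
tool_pos: [0.4717, 0.2864, 0.0972]
tcp_rot: [3.139, 0.001, -0.001]
wrist_force: [0.2, -5.7, 2.8]
width: 0.497
grip_force: 3.2
```

Emit:
play_rows:
  commands:
    - [0,0.02,0,0,0,0]
    - [0,0,0,0,0,0]
    - [0,0,0,0,0,0]
    - [0,0,0,0,0,0]
    - [0,0,0,0,0,0]

```text
time: 18.17
tool_pos: [0.4717, 0.2864, 0.0972]
tcp_rot: [3.14, 0.0, -0.001]
wrist_force: [-0.9, -4.3, 1.1]
width: 0.499
grip_force: 2.8
```

Emit:
play_rows:
  commands:
    - [0,0,0,0,0,0]
    - [0,0,0,0,0,0]
    - [0,0,0,0,0,0]

```text
time: 18.42
tool_pos: [0.4717, 0.2863, 0.0972]
tcp_rot: [3.14, 0.0, -0.001]
wrist_force: [-0.5, -6.2, 2.6]
width: 0.505
grip_force: 2.8
```

Emit:
play_rows:
  commands:
    - [0,0.5,0,0,0,0]
    - [0,0.8,0,0,0,0]
    - [0,0.8,0,0,0,0]
    - [0,0.4,0,0,0,0]
    - [0,0,0,0,0,0]

```text
time: 18.83
tool_pos: [0.4716, 0.2615, 0.0971]
tcp_rot: [3.142, -0.002, -0.001]
wrist_force: [0.3, -0.4, -0.3]
width: 0.498
grip_force: 0.0
```

Emit:
play_rows:
  commands:
    - [0,0.1,0,0,0,0]
    - [0,0.1,0,0,0,0]
    - [0,0.1,0,0,0,0]
    - [0,0,0,0,0,0]

```text
time: 19.17
tool_pos: [0.4718, 0.2595, 0.0973]
tcp_rot: [-3.142, 0.0, -0.0]
wrist_force: [0.8, 0.4, -0.3]
width: 0.5
grip_force: 0.0
```

Emit:
play_rows:
  commands:
    - [0,0.1,0,0,0,0]
    - [0,0.1,0,0,0,0]
    - [0,0,0,0,0,0]

```text
time: 19.42
tool_pos: [0.4718, 0.2576, 0.0974]
tcp_rot: [-3.141, 0.0, -0.0]
wrist_force: [0.1, -0.2, 0.6]
width: 0.501
grip_force: 0.1
```

Emit:
play_rows:
  commands:
    - [0,0.1,0,0,0,0]
    - [0,0,0,0,0,0]

```text
time: 19.58
tool_pos: [0.4718, 0.2565, 0.0974]
tcp_rot: [-3.141, 0.0, -0.0]
wrist_force: [0.8, 0.1, 0.4]
width: 0.5
grip_force: 0.2
```

Emit:
play_rows:
  commands:
    - [0,0.1,0,0,0,0]
    - [0,0,0,0,0,0]

```text
time: 19.75
tool_pos: [0.4718, 0.2554, 0.0973]
tcp_rot: [3.142, -0.0, 0.0]
wrist_force: [-0.2, -0.5, -0.5]
width: 0.498
grip_force: 0.2
```

Travel is already 30.7 mm (29.2 on both others) and it is still moving freely.

Emit:
play_rows:
  commands:
    - [0,0.1,0,0,0,0]
    - [0,0,0,0,0,0]

```text
time: 19.92
tool_pos: [0.4718, 0.2543, 0.0973]
tcp_rot: [3.141, -0.0, -0.0]
wrist_force: [-0.1, -0.5, 0.6]
width: 0.5
grip_force: 0.1
```

Emit:
play_rows:
  commands:
    - [0,0.1,0,0,0,0]
    - [0,0,0,0,0,0]

```text
time: 20.08
tool_pos: [0.4718, 0.2534, 0.0973]
tcp_rot: [3.142, -0.0, 0.0]
wrist_force: [-0.1, 0.2, 0.5]
width: 0.501
grip_force: 0.2
```

Emit:
play_rows:
  commands:
    - [0,0.1,0,0,0,0]
    - [0,0,0,0,0,0]

```text
time: 20.25
tool_pos: [0.4718, 0.2523, 0.0973]
tcp_rot: [3.142, -0.0, -0.0]
wrist_force: [0.0, -0.3, 0.8]
width: 0.5
grip_force: 0.3
```

Emit:
play_rows:
  commands:
    - [0,0.1,0,0,0,0]
    - [0,0,0,0,0,0]

```text
time: 20.42
tool_pos: [0.4719, 0.2519, 0.0974]
tcp_rot: [-3.141, 0.001, -0.0]
wrist_force: [0.4, 2.0, 0.3]
width: 0.497
grip_force: 1.3
```

Emit:
play_rows:
  commands:
    - [0,0.1,0,0,0,0]
    - [0,0,0,0,0,0]

```text
time: 20.58
tool_pos: [0.4719, 0.2516, 0.0974]
tcp_rot: [-3.139, 0.001, -0.001]
wrist_force: [-0.3, 5.7, -1.3]
width: 0.5
grip_force: 2.9
```

Emit:
play_rows:
  commands:
    - [0,0.1,0,0,0,0]
    - [0,0,0,0,0,0]

```text
time: 20.75
tool_pos: [0.472, 0.2514, 0.0974]
tcp_rot: [-3.138, 0.002, -0.001]
wrist_force: [-0.2, 8.7, -2.0]
width: 0.501
grip_force: 4.3
```

Total travel is 34.2 mm against 29.2 mm, so the left pulley is the worn one. I'll rest on this stop, release, rise, shut the fingers and lean the tool away from the left wall before going to its lever.

Emit:
play_rows:
  commands:
    - [0,-0.1,0,0,0,0]
    - [0,0,0,0,0,0]
    - [0,0,0,0,0,0]
    - [0,0,0,0,0,0]
    - [0,0,0,0,0,0]

```text
time: 21.17
tool_pos: [0.4719, 0.2516, 0.0974]
tcp_rot: [-3.139, 0.001, -0.001]
wrist_force: [-0.4, 5.9, -2.0]
width: 0.502
grip_force: 2.9
```

Emit:
play_rows:
  commands:
    - [0,0,0,0,0,0]
    - [0,0,0,0,0,0]
    - [0,0,0,0,0,0]
    - [0,-0.8,0,0,0,0]
    - [0,-0.8,0,0,0,0]

```text
time: 21.58
tool_pos: [0.4716, 0.2662, 0.0971]
tcp_rot: [3.14, -0.001, -0.001]
wrist_force: [-0.5, 0.1, 0.0]
width: 0.504
grip_force: 0.0
```

Emit:
play_rows:
  commands:
    - [0,0,-1,0,0,0]
    - [0,0,-3.5,0,0,0]
    - [0,0,-3.5,0,0,0]
    - [0,0,0,0.1,0,0]
    - [0,0,0,0.1,0,0]

```text
time: 22.0
tool_pos: [0.4746, 0.2691, 0.1825]
tcp_rot: [-2.935, -0.007, -0.012]
wrist_force: [0.4, -0.4, -1.0]
width: 0.502
grip_force: 0.0
```

Emit:
play_rows:
  commands:
    - [0,0,0,0.05,0,0]
    - [3.5,0,0,0,0,0]
    - [3.4,0,0,0,0,0]
    - [0,0,0,0,0,0]
    - [0,0,0,0,0,0]
  grip: 1

```text
time: 22.42
tool_pos: [0.5421, 0.266, 0.1776]
tcp_rot: [-2.892, 0.001, -0.0]
wrist_force: [-0.6, -0.2, 0.1]
width: -0.003
grip_force: 0.0
```

```bash
python3 - <<'E'
from workcell import sensors, optics
import cv2,numpy as np
s=sensors.read_state();print(s['tool_pos'],s['tcp_rot'],s['wrist_force'],s['width'],s['q'])
a=optics.read_camera("scene")[:,:,::-1][110:320,160:360]
b=optics.read_camera("top")[:,:,::-1][120:290,170:370]
cv2.imwrite("pics/z5.png",np.hstack([cv2.resize(a,None,fx=2,fy=2,interpolation=2),np.vstack([cv2.resize(b,None,fx=2,fy=2,interpolation=2),np.zeros((80,400,3),np.uint8)])]))
E
```

```text
[0.54212007 0.26601819 0.17762545] [-2.89211219e+00  1.21274799e-03 -1.23738600e-04] [-0.61745267 -0.18444382  0.10313709] -0.0027477775592012893 [0.27729176 0.11850381 1.89858447 0.27394367 1.07083322 1.72343132]
```

View pics/z5.png

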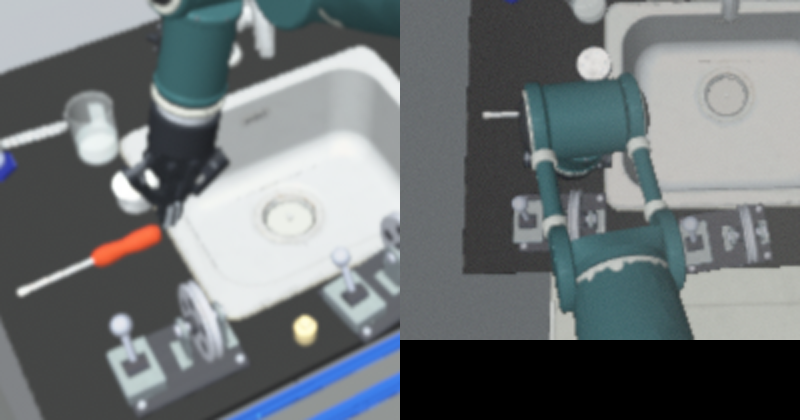

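The scene crop shows the shut, leaning gripper at (175,215) behind the left stand, ball at (120,325). The top crop shows ample wall clearance.

Emit:
play_rows:
  commands:
    - [0,-2.9,0.75,0,0,0]
    - [0,-2.8,0.72,0,0,0]
    - [0,-2.8,0.72,0,0,0]
    - [0,0,0,0,0,0]
    - [0,0,0,0,0,0]

```text
time: 22.93
tool_pos: [0.5392, 0.3556, 0.1773]
tcp_rot: [-2.892, -0.005, 0.001]
wrist_force: [0.1, -0.8, -0.6]
width: -0.001
grip_force: 0.0
```

Emit:
play_rows:
  commands:
    - [0,0.6,2.3,0,0,0]
    - [0,0.6,2.3,0,0,0]
    - [0,0.6,2.3,0,0,0]
    - [0,0.5,2.1,0,0,0]
    - [0,0,0,0,0,0]

```text
time: 23.35
tool_pos: [0.5362, 0.3514, 0.0788]
tcp_rot: [-2.896, 0.001, 0.013]
wrist_force: [-0.9, -0.5, -0.7]
width: 0.0
grip_force: 0.0
```

Emit:
play_rows:
  commands:
    - [-0.4,0,0,0,0,0]
    - [-0.4,0,0,0,0,0]
    - [-0.4,0,0,0,0,0]
    - [-0.4,0,0,0,0,0]
    - [-0.4,0,0,0,0,0]

```text
time: 23.77
tool_pos: [0.5212, 0.3546, 0.086]
tcp_rot: [-2.89, -0.0, -0.003]
wrist_force: [-0.8, 0.1, -0.4]
width: -0.003
grip_force: 0.0
```

Emit:
play_rows:
  commands:
    - [-0.4,0,0,0,0,0]
    - [-0.4,0,0,0,0,0]
    - [-0.4,0,0,0,0,0]
    - [-0.4,0,0,0,0,0]
    - [-0.4,0,0,0,0,0]

```text
time: 24.18
tool_pos: [0.5004, 0.3542, 0.0843]
tcp_rot: [-2.892, 0.0, 0.0]
wrist_force: [1.5, 0.7, 1.3]
width: -0.003
grip_force: 0.7
```

Emit:
play_rows:
  commands:
    - [-0.4,0,0,0,0,0]
    - [-0.4,0,0,0,0,0]
    - [-0.4,0,0,0,0,0]
    - [-0.4,0,0,0,0,0]
    - [-0.4,0,0,0,0,0]

```text
time: 24.6
tool_pos: [0.4801, 0.3541, 0.0839]
tcp_rot: [-2.892, 0.0, 0.001]
wrist_force: [1.1, 0.1, 0.4]
width: -0.003
grip_force: 0.5
```

Emit:
play_rows:
  commands:
    - [-0.3,0,0,0,0,0]
    - [-0.3,0,0,0,0,0]
    - [-0.3,0,0,0,0,0]
    - [0,0,0,0,0,0]

```text
time: 24.93
tool_pos: [0.4708, 0.354, 0.0838]
tcp_rot: [-2.892, 0.0, 0.002]
wrist_force: [0.0, 0.3, -0.4]
width: -0.0
grip_force: 0.0
```

Emit:
play_rows:
  commands:
    - [-0.1,0,0,0,0,0]
    - [-0.1,0,0,0,0,0]
    - [0,0,0,0,0,0]

```text
time: 25.18
tool_pos: [0.4697, 0.3542, 0.0842]
tcp_rot: [-2.892, 0.0, 0.0]
wrist_force: [-0.7, 0.8, -0.7]
width: 0.001
grip_force: 0.3
```

Emit:
play_rows:
  commands:
    - [-0.1,0,0,0,0,0]
    - [-0.1,0,0,0,0,0]
    - [0,0,0,0,0,0]

```text
time: 25.43
tool_pos: [0.4677, 0.3542, 0.0842]
tcp_rot: [-2.892, 0.0, 0.0]
wrist_force: [0.4, 0.3, -0.8]
width: 0.003
grip_force: 0.4
```

Emit:
play_rows:
  commands:
    - [-0.1,0,0,0,0,0]
    - [-0.1,0,0,0,0,0]
    - [0,0,0,0,0,0]

```text
time: 25.68
tool_pos: [0.4662, 0.3543, 0.0844]
tcp_rot: [-2.891, 0.0, -0.002]
wrist_force: [2.1, -0.3, -1.3]
width: -0.002
grip_force: 1.2
```

Emit:
play_rows:
  commands:
    - [-0.1,0,0,0,0,0]
    - [-0.1,0,0,0,0,0]
    - [0,0,0,0,0,0]

```text
time: 25.93
tool_pos: [0.4659, 0.3543, 0.0847]
tcp_rot: [-2.891, 0.0, -0.007]
wrist_force: [6.9, -0.7, -3.9]
width: -0.0
grip_force: 3.2
```

Emit:
play_rows:
  commands:
    - [-0.1,0,0,0,0,0]
    - [-0.1,0,0,0,0,0]
    - [0,0,0,0,0,0]

```text
time: 26.18
tool_pos: [0.4656, 0.3543, 0.0851]
tcp_rot: [-2.891, 0.001, -0.012]
wrist_force: [10.7, -2.0, -5.9]
width: -0.0
grip_force: 4.9
```

Firm stop at x 0.466, where predicted. I'll back off, rise and check.

Emit:
play_rows:
  commands:
    - [0.3,0,0,0,0,0]
    - [0.5,0,0,0,0,0]
    - [1.2,0,0,0,0,0]
    - [1.5,0,0,0,0,0]
    - [0,0,0,0,0,0]

```text
time: 26.6
tool_pos: [0.4995, 0.3546, 0.0847]
tcp_rot: [-2.891, 0.001, -0.003]
wrist_force: [0.7, 0.5, -0.1]
width: 0.002
grip_force: 0.0
```

Emit:
play_rows:
  commands:
    - [0,-0.8,-3,0,0,0]
    - [0,-0.8,-3,0,0,0]
    - [0,-0.8,-3,0,0,0]
    - [3,2,0,0,0,0]
    - [3,3,0,0,0,0]

```text
time: 27.02
tool_pos: [0.5581, 0.3102, 0.17]
tcp_rot: [-2.887, -0.007, -0.009]
wrist_force: [0.3, 0.5, -1.2]
width: -0.0
grip_force: 0.0
```

Emit:
play_rows:
  commands:
    - [0,0,0,0,0,0]
    - [0,0,0,0,0,0]
    - [0,0,0,0,0,0]

```text
time: 27.27
tool_pos: [0.5555, 0.307, 0.1643]
tcp_rot: [-2.892, 0.002, 0.003]
wrist_force: [-0.5, -0.1, 0.1]
width: 0.001
grip_force: 0.0
```

```bash
python3 - <<'E'
from workcell import sensors, optics
import cv2,numpy as np
s=sensors.read_state();print(s['tool_pos'],s['wrist_force'],s['time'])
a=optics.read_camera("scene")[:,:,::-1][130:320,160:460]
cv2.imwrite("pics/z6.png",cv2.resize(a,None,fx=2.6,fy=2.6,interpolation=2))
E
```

```text
[0.55548504 0.30697963 0.16429519] [-0.45742441 -0.05866275  0.13449414] 27.2667
```

View pics/z6.png

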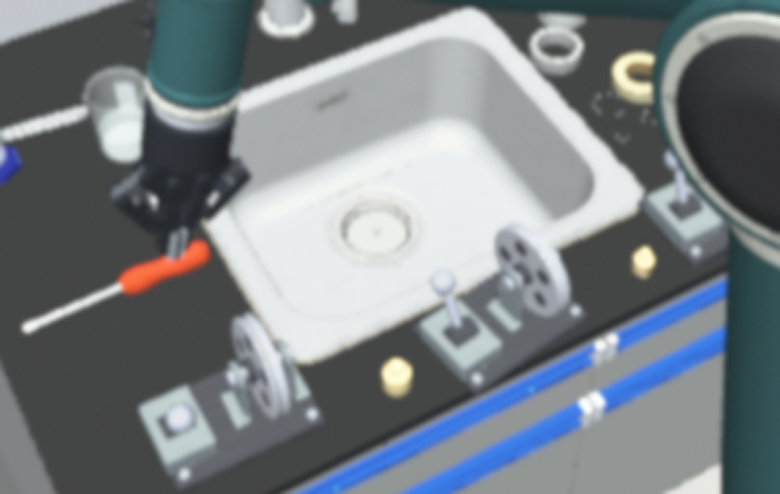

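The left lever's ball is now pulled over at (180,418), the other two levers still lean away, and the bystanders are in place with the gripper clear.

```bash
python3 -c "
from workcell import order
print(order.finish_job())"
```

```text
the job is handed in; nothing more can be done
None
```

The left stand's pulley is the worn one (about 5 mm more sideways play than the other two); I rested it against both stops, pulled its lock-out lever to its stop, left everything else as it was, and handed the job in at about 27 s.

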